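# Third hand for a butt joint: press the frame rail against the clamped stile

### The arm

A 7-joint arm with a two-finger parallel gripper is mounted at the origin on the work surface. World frame = base frame: x ahead of the robot, y to its left, z up, the work surface at z = 0. Lengths are in m, angles in rad, forces in N, time in s.
With the tool pointing down it reaches from about 0.4 to 0.875 m from the base axis. Payload 6.5 kg.
Tool frame: the origin (TCP) lies midway between the tips of the shut fingers; the grasp point (between the pads) lies grip_point_offset behind it (grip_point_offset is the distance from the TCP to the grasp point, in m); z points along the fingers, y is the line along which they close (so a half turn about z gives the same grasp; the last joint's range is limited). The gripper opens to 88 mm and grips with 3 to 60 N. Pads are 18 mm wide; open, the fingers measure 123 mm over their backs; the gripper's body (75 mm by 187 mm) begins 45 mm behind the grasp point.
Start: joints at [1.143, 0.536, -0.004, 1.538, 0.003, 1.067, -0.071], TCP at [0.23, -0.608, 0.201] pointing down, gripper open.
Joint ranges: [-2.7, 2.7], [-0.37, 2.16], [-1.27, 1.26], [0.24, 2.4], [-1.31, 4.45], [0.19, 1.91], [-2.76, 2.76]. Speed limits (rad/s): [2.39, 2.39, 3.14, 3.14, 3.14, 3.14, 3.14].

### API

Orientations are given as a unit quaternion [x, y, z, w].
In Python, from bench import * gives the robot as it stands. The module is installed in compiled form; this text tells all that it offers.
- The arm moves only by the tool carry_out, never from a script. Its argument "increments" is a list of rows, each an object of numbers: "x", "y", "z": the shift along the tool's x, y, z in m; "wx", "wy", "wz": the turn, a rotation vector about the tool's x, y, z in rad; "grip": the opening, from 0 (shut) to 1 (fully open). In form: [{"x": .., "y": .., "z": .., "wx": .., "wy": .., "wz": .., "grip": ..}, ...]. A call has 1 to 8 rows; each row is the pose to reach, as a shift and turn from the pose commanded when the call began, along the tool's axes at that moment; what a row does not reach only later rows make up. A row lasts 1/10 s, in which the tool goes at most 50 mm and 8.59 degrees, less where a joint would pass 70% of its speed; a pose out of reach is approached as far as the arm can. A call with a gripper value outside its range is refused whole. The fingers move at their own pace and stop on an object; the grip force is fixed at half the most. Time passes only in rows, so rows that repeat a pose let the fingers close. It gives the time, the measured TCP pose, the force, the opening and the grip force at its end, in the units of the state.
- observe(): the state, without advancing time (a new reading comes with each control period).
- camera(name): name is "scene" or "top"; returns the picture (400x640x3 uint8, red, green, blue); there is no depth.
- camera_info(name): a dict with "K" (3x3 intrinsics, pixels), "dist_coeffs" ([k1, k2, p1, p2, k3] as OpenCV has them; the pictures are not rectified), "world_to_cam" (4x4, takes a point from world to camera coordinates). Camera axes: x right, y down, z forward; pixel columns grow to the right and rows downward; lengths in m; the calibration is good to about 2 mm. A picture is of the moment at which its call begins. camera_info takes no time and is no camera call.
- job_done(): hands the job in; it is judged then, once.
The state is a dict: "t": time; "joint_positions": joint angles; "qvel": joint speeds; "joint_efforts": joint torques, N m; "tool_pos": TCP position; "tcp_rot": TCP orientation; "force": force on the tool from outside, world axes, zero at the start; "moment": the same for the moment, N m; "width": opening from 0.0 (shut) to 1.0 (fully open); "finger_force": force on a finger pad.
Only numpy, scipy, OpenCV 4.12 (cv2) and the standard library are available. Lean on these libraries where they do the work, as an engineer would, in place of code of your own. Each camera call takes 0.05 s, during which the arm holds its last target. There are 200 camera calls.

### The job

Be my third hand while I screw this lath frame together: take the longer of the two loose laths (the rail), lay it flat on the assembly board with its long side up against the square block and its end butted flush and square against the clamped stile, and press it end-on against the stile. Keep a steady push of about 10 N, moderate enough not to shift the stile, and leave the spare lath and the other things on the bench where they are. Finish while still holding the rail and pressing; do not let go, because I drive the screws through the stile then.

Things in the scene. Friction and masses are not known exactly. Their poses are not given: they have to be found in the camera images.
- rail_mid (a point): Centre (half-way up) of the rail: a loose straight planed softwood lath, 220 long x 45 wide x 27 mm thick, about 0.13 kg (varies by a third), lying flat on the bench to the robot's right. x runs along its length, y across its width, z up. Both ends are alike; grip it across the 45 mm width. Only its length tells it from the spare lath.
- corner (a point): Inside corner on the assembly board for the rail: a point on the board's upper face (18 mm above the bench). x points level and square at the stile, y at the square block, z up. Stile's near face at x = 0, block's guiding face at y = 0. The seated rail has its centre at x = -110, y = -22.5, z = +13.5 mm here and lies along x.
- jig: The assembly board, fixed to the bench: plywood 320 (x) x 300 (y) x 18 mm, origin under its centre. Same axes as corner, which lies at x = 75, y = 22.5, z = 18 mm here. The square block, fixed, 50 x 50 x 27 mm high, spans x = 10 to 60, y = 22.5 to 72.5 mm. Beyond the stile two fence pieces 27 mm high (x = 120 to 160) leave a gap for the driver.
- stile: The stile: a lath 360 mm long (y), 45 wide, 27 thick, fixed on the board by two toggle clamps; origin at the centre of its underside; the rail butts on its -x face. The clamps (red grips) stand on the fence, 100 mm each side of the rail's line, up to 45 mm above the stile's top. Wood on wood barely gives, so the push rises within a millimetre or two of touching.
- rail: The same rail, its position given at the centre of its underside; axes as rail_mid. Wood slides on wood with a friction of about 0.6, so pressing down on it while pushing takes force away from the stile: push level.
- offcut_mid (a point): Centre of the spare lath, a bystander: same section and wood as the rail (45 x 27 mm) but only 120 mm long, lying flat on the bench to the robot's right; x along its length. It and the rail may lie either way round, one nearer the middle of the bench, one farther out.
- glue_mid (a point): Bystander: standing white glue bottle with an orange nozzle, 60 mm diameter, 182 mm high; this point lies on its axis 80 mm above its underside.
- screwdriver: Bystander: screwdriver with a green handle, about 200 mm long, lying on the bench roughly across the robot's view; x axis along it.
- screw_tray: Bystander: open grey tray of screws, 100 x 140 x 35 mm, two compartments; origin at the centre of its underside.
Mind the look-alikes: they are no part of the job. Leave any purple look-alike of the rail alone.

How it is judged:
By the outcome, as a careful person would: the job done as asked, in the order asked, and still so for the second after the job is handed in, while the arm keeps its last pose, push and grip.
It also fails if it takes over 48 s, if anything falls off the work surface, if the arm or the gripper's body presses on something with over 40 N, if the wrist force passes 120 N, or if a joint passes its speed limit or range.

## Working session

There is one attempt and no reset: what is moved stays moved. The work goes in short steps, Python scripts to look and compute and a tool call to move; the robot and the scene stay as the last step left them, time stands still between calls to the robot, and variables do not carry over. Pictures are saved under pics/ and viewed, at most 10 in all, crops included, and the job is handed in when it is done.

Besides the shell and the picture viewer there is one more tool, called after "Call:" by a JSON object that holds its "fn" and its "kwargs", one argument or row to a line. carry_out: Moves the arm, as the interface text tells. Its arguments: {"type":"object","properties":{"increments":{"type":"array","items":{"type":"object","properties":{"x":{"type":"number"},"y":{"type":"number"},"z":{"type":"number"},"wx":{"type":"number"},"wy":{"type":"number"},"wz":{"type":"number"},"grip":{"type":"number"}}}}},"required":["increments"]}

```bash
mkdir -p pics; python3 - <<'E'
from bench import *
import cv2, numpy as np
for n in("scene","top"):
    cv2.imwrite(f"pics/{n}0.png",camera(n)[:,:,::-1])
    i=camera_info(n); print(n,np.round(i["K"],1).tolist(),i["dist_coeffs"],np.round(i["world_to_cam"],3).tolist())
s=observe();print({k:np.round(v,4).tolist() for k,v in s.items()})
try: print(grip_point_offset)
except Exception as e: print(e)
E
```

```text
scene [[382.9, 0.0, 325.6], [0.0, 382.9, 194.2], [0.0, 0.0, 1.0]] [-0.08827159  0.          0.          0.          0.        ] [[0.836, 0.549, 0.003, -0.408], [0.458, -0.696, -0.553, -0.249], [-0.301, 0.464, -0.833, 1.532], [0.0, 0.0, 0.0, 1.0]]
top [[408.1, 0.0, 316.6], [0.0, 408.1, 203.8], [0.0, 0.0, 1.0]] [-0.01810551  0.          0.          0.          0.        ] [[0.003, -1.0, 0.006, -0.067], [-0.987, -0.004, -0.161, 0.532], [0.161, -0.005, -0.987, 1.2], [0.0, 0.0, 0.0, 1.0]]
{'t': 0.1, 'joint_positions': [1.1428, 0.5371, -0.0044, 1.5387, 0.0026, 1.0673, -0.0712], 'qvel': [0.0, -0.0003, -0.0, -0.002, -0.0019, -0.0013, 0.0018], 'joint_efforts': [0.0032, -57.2076, 0.9945, -25.2228, -0.0561, 0.0135, 0.0001], 'tool_pos': [0.2299, -0.6074, 0.2001], 'tcp_rot': [0.9837, 0.1799, -0.0002, -0.0007], 'force': [-0.6711, -0.3466, 0.3059], 'moment': [-0.0012, 0.0139, 0.0196], 'finger_force': 0.0, 'width': 0.9997}
0.0187
```

View pics/scene0.png

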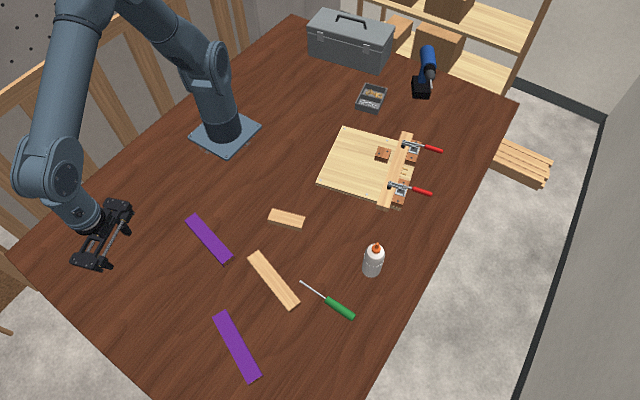

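View pics/top0.png

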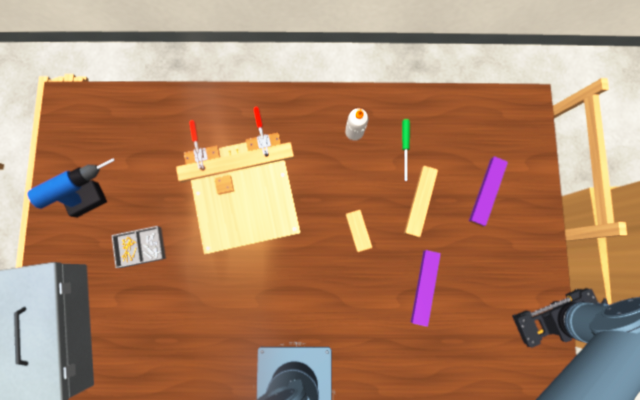

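The scene view shows the rail at about (273,280), the spare lath at (286,218) and the board at (370,165). In the top view the rail is at (422,201), the spare at (359,230), the block at (224,184) and the stile runs (178,173)–(292,150). Purple decoys sit on both sides of the rail. Next I'll take enlarged crops.

```bash
python3 - <<'E'
import cv2, numpy as np
t=cv2.imread("pics/top0.png");s=cv2.imread("pics/scene0.png")
a=cv2.resize(t[125:260,170:310],None,fx=4,fy=4,interpolation=cv2.INTER_CUBIC)
cv2.imwrite("pics/jt.png",a)
b=cv2.resize(s[115:220,310:450],None,fx=5,fy=5,interpolation=cv2.INTER_CUBIC)
cv2.imwrite("pics/js.png",b)
for n,im,c in(("top",t,(422,201)),("scene",s,(273,280)),("top off",t,(359,230)),("scene off",s,(286,218))):
    h=cv2.cvtColor(im,cv2.COLOR_BGR2HSV)
    print(n,im[c[1],c[0]],h[c[1],c[0]])
    m=((h[:,:,2]>125)&(h[:,:,0]<30)&(h[:,:,1]>40)).astype(np.uint8)
    k,l=cv2.connectedComponents(m); mm=(l==l[c[1],c[0]]).astype(np.uint8)
    cs,_=cv2.findContours(mm,0,2); q=max(cs,key=cv2.contourArea)
    print(mm.sum(),cv2.minAreaRect(q),cv2.approxPolyDP(q,3,True)[:,0].tolist())
E
```

```text
top [157 238 254] [ 25  97 254]
158769 ((327.0, 236.0), (326.0, 624.0), 90.0) [[38, 77], [15, 267], [55, 261], [87, 265], [94, 384], [69, 399], [256, 399], [257, 349], [261, 345], [329, 346], [332, 399], [534, 399], [576, 354], [575, 348], [582, 348], [585, 343], [573, 339], [565, 343], [548, 335], [538, 346], [529, 348], [519, 337], [513, 313], [535, 311], [553, 300], [564, 299], [564, 294], [575, 288], [591, 288], [599, 302], [604, 297], [608, 304], [639, 296], [639, 180], [617, 186], [609, 183], [598, 96], [608, 89], [605, 77], [555, 104], [549, 83], [89, 81], [72, 73]]
scene [136 184 226] [ 16 102 226]
1088 ((272.6163635253906, 279.5866394042969), (68.95255279541016, 16.534542083740234), 50.710594177246094) [[257, 249], [247, 259], [289, 310], [300, 300]]
top off [157 238 254] [ 25  97 254]
158769 ((327.0, 236.0), (326.0, 624.0), 90.0) [[38, 77], [15, 267], [55, 261], [87, 265], [94, 384], [69, 399], [256, 399], [257, 349], [261, 345], [329, 346], [332, 399], [534, 399], [576, 354], [575, 348], [582, 348], [585, 343], [573, 339], [565, 343], [548, 335], [538, 346], [529, 348], [519, 337], [513, 313], [535, 311], [553, 300], [564, 299], [564, 294], [575, 288], [591, 288], [599, 302], [604, 297], [608, 304], [639, 296], [639, 180], [617, 186], [609, 183], [598, 96], [608, 89], [605, 77], [555, 104], [549, 83], [89, 81], [72, 73]]
scene off [141 188 228] [ 16  97 228]
461 ((286.0194091796875, 217.42617797851562), (36.49433517456055, 12.928257942199707), 14.743562698364258) [[271, 209], [267, 219], [301, 228], [305, 216]]
```

View pics/jt.png

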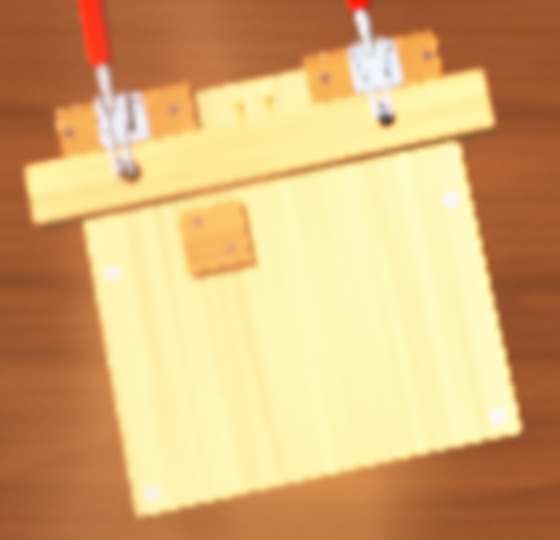

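View pics/js.png

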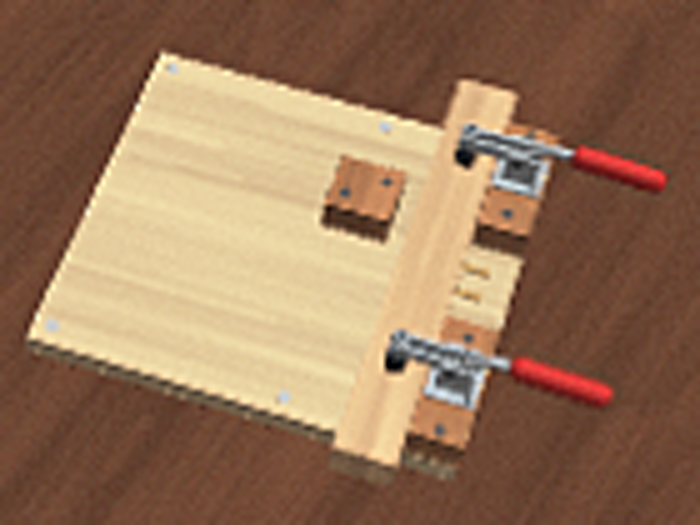

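The crops give usable corners. In the top crop the stile runs (24,168)–(495,122), the block sits at (218,240), and the near board corners are (138,517) and (520,430). In the scene crop the board corners are (163,52) and (28,342), and the block top is at (340,156)–(390,222).

```bash
cat > h.py <<'E'
from bench import *
import cv2, numpy as np
from scipy.optimize import least_squares
def proj(n,P):
    i=camera_info(n);T=np.array(i["world_to_cam"])
    r,_=cv2.Rodrigues(T[:3,:3]);p,_=cv2.projectPoints(np.float64(P).reshape(-1,3),r,T[:3,3],np.float64(i["K"]),np.float64(i["dist_coeffs"]))
    return p[:,0]
def place(q,L):
    c,s=np.cos(q[2]),np.sin(q[2]);L=np.float64(L)
    return np.c_[q[0]+c*L[:,0]-s*L[:,1],q[1]+s*L[:,0]+c*L[:,1],q[3]+L[:,2]]
def fit(obs,q0,free_z=True):
    # obs: {cam:(local pts,pix)}
    f=lambda q:np.concatenate([(proj(n,place(q,L))-np.float64(p)).ravel() for n,(L,p) in obs.items()])
    r=least_squares(f,q0,loss="soft_l1",x_scale=[.01,.01,.01,.01]);return r.x,f(r.x).reshape(-1,2)
E
python3 - <<'E'
from h import *
t=cv2.imread("pics/top0.png");s=cv2.imread("pics/scene0.png")
u=lambda p,k,o:(np.float64(p)+.5)/k-.5+np.float64(o)
m=1e-3
jt=[((-160,150,18),(138,517)),((-160,-150,18),(520,430)),((120,180,45),(24,168)),((120,-180,45),(485,68)),((75,-180,45),(495,122)),((60,72.5,45),(180,210)),((60,22.5,45),(247,202)),((10,22.5,45),(257,265))]
js=[((-160,150,18),(163,52)),((-160,-150,18),(28,342)),((75,180,45),(460,80)),((120,180,45),(518,95)),((75,-180,45),(335,452)),((10,72.5,45),(340,156)),((60,72.5,45),(408,168)),((10,22.5,45),(323,208)),((60,22.5,45),(390,222))]
obs={"top":(np.float64([a for a,_ in jt])*m,u([b for _,b in jt],4,(170,125))),"scene":(np.float64([a for a,_ in js])*m,u([b for _,b in js],5,(310,115)))}
q,r=fit(obs,[.5,.1,.1,0]);print("jig",q.round(4));print(r.round(1).tolist())
for n,o in obs.items(): print(n,fit({n:o},[.5,.1,.1,0])[0].round(4))
def quad(im,c,thr):
    h=cv2.cvtColor(im,cv2.COLOR_BGR2HSV); k,l=cv2.connectedComponents((h[:,:,2]>thr).astype(np.uint8))
    mm=(l==l[c[1],c[0]]).astype(np.uint8); q=max(cv2.findContours(mm,0,1)[0],key=cv2.contourArea)
    return mm.sum(),cv2.minAreaRect(q),cv2.approxPolyDP(q,3,True)[:,0].tolist()
for thr in(190,210,225,240): print(thr,quad(t,(422,201),thr),quad(t,(359,230),thr)[1])
for thr in(125,150,175,190): print(thr,quad(s,(273,280),thr))
E
```

```text
jig [ 0.5716  0.1671  0.2255 -0.0011]
[[0.1, -0.5], [0.6, -0.4], [0.7, -0.4], [-0.8, -0.0], [-0.3, 0.1], [-0.7, 0.1], [-1.5, -1.4], [-0.9, -1.6], [-0.8, 0.3], [-0.9, -0.6], [-0.3, 0.2], [-0.6, 0.3], [-1.0, -0.5], [0.1, 0.2], [-0.6, 1.4], [-0.2, -0.6], [-0.5, 0.4]]
top [0.5696 0.1655 0.2247 0.0017]
scene [0.5745 0.1656 0.2323 0.0026]
190 (np.uint64(1200), ((421.2572937011719, 200.5352783203125), (17.005735397338867, 71.24372100830078), 14.931416511535645), [[426, 165], [421, 169], [405, 229], [420, 236], [437, 174], [436, 168]]) ((358.5124816894531, 230.3398895263672), (41.2812614440918, 16.7630558013916), 72.6459732055664)
210 (np.uint64(1137), ((421.2008361816406, 200.737060546875), (16.338470458984375, 70.34194946289062), 14.743562698364258), [[427, 166], [422, 167], [405, 231], [417, 236], [437, 172]]) ((358.47021484375, 230.4695281982422), (40.497066497802734, 16.153112411499023), 72.25532531738281)
225 (np.uint64(1094), ((421.32574462890625, 200.65353393554688), (15.781837463378906, 70.01982879638672), 14.931416511535645), [[426, 166], [422, 168], [407, 233], [418, 236], [437, 1
[... 386 characters left out ...]
6877441406)
125 (np.uint64(1088), ((272.6163635253906, 279.5866394042969), (68.95255279541016, 16.534542083740234), 50.710594177246094), [[257, 249], [247, 259], [289, 310], [300, 300]])
150 (np.uint64(1047), ((273.06097412109375, 279.45123291015625), (67.93559265136719, 15.773550987243652), 51.34019470214844), [[248, 260], [289, 310], [300, 301], [259, 250]])
175 (np.uint64(1021), ((273.0, 279.5), (67.93559265136719, 15.305027961730957), 51.34019470214844), [[255, 251], [247, 258], [289, 310], [300, 301], [262, 254]])
190 (np.uint64(1004), ((272.95123291015625, 279.43902587890625), (67.77941131591797, 15.305028915405273), 51.34019470214844), [[255, 251], [247, 258], [289, 310], [299, 300]])
```

```bash
python3 - <<'E'
from h import *
def rect(im,c,thr):
    h=cv2.cvtColor(im,cv2.COLOR_BGR2HSV); k,l=cv2.connectedComponents((h[:,:,2]>thr).astype(np.uint8))
    mm=(l==l[c[1],c[0]]).astype(np.uint8); return cv2.boxPoints(cv2.minAreaRect(max(cv2.findContours(mm,0,1)[0],key=cv2.contourArea)))
t=cv2.imread("pics/top0.png");s=cv2.imread("pics/scene0.png")
for nm,a,b,L,q0 in(("rail",(422,201),(273,280),.22,[.5,-.35,-.26,.027]),("off",(359,230),(286,218),.12,[.42,-.17,.3,.027])):
    loc=np.float64([[x*L/2,y*.0225,0] for x in(1,-1) for y in(1,-1)]);obs={}
    for n,im,c,thr in(("top",t,a,232),("scene",s,b,165)):
        R=rect(im,c,thr); p=proj(n,place(q0,loc)); from scipy.optimize import linear_sum_assignment as lsa
        d=np.linalg.norm((p-p.mean(0))[:,None]-(R-R.mean(0))[None],axis=2); obs[n]=(loc,R[lsa(d)[1]])
    q,r=fit(obs,q0);print(nm,q.round(4),r.round(1).tolist())
    if nm=="rail": qr=q
o=observe()
from scipy.spatial.transform import Rotation as Ro
R=Ro.from_quat(o["tcp_rot"]); print("toolaxes",R.as_matrix().round(4).tolist(), grip_point_offset)
a=np.degrees
print("tool y yaw",a(np.arctan2(R.as_matrix()[1,1],R.as_matrix()[0,1])))
E
```

```text
rail [ 0.5478 -0.3896 -0.2936  0.0278] [[0.1, -0.1], [-1.0, -0.0], [0.4, -0.5], [-0.3, -0.3], [-0.4, -0.1], [-0.5, -0.2], [-0.3, 0.9], [0.1, -0.5]]
off [ 0.4543 -0.1924  0.316   0.0257] [[0.2, -0.3], [-0.7, 0.2], [0.3, -0.5], [-0.4, -0.2], [-0.5, 0.1], [-1.4, -0.6], [1.0, 0.8], [-0.5, -0.2]]
toolaxes [[0.9352, 0.354, -0.0006], [0.354, -0.9352, 0.0014], [-0.0001, -0.0015, -1.0]] 0.0187
tool y yaw -69.26740985555323
```

Call:
{"fn": "carry_out", "kwargs": {
  "increments": [
    {"x":0.047,"y":-0.011,"z":0.01,"wz":0.08,"grip":0.8},
    {"x":0.094,"y":-0.023,"z":0.02,"wz":0.16,"grip":0.8},
    {"x":0.14,"y":-0.034,"z":0.03,"wz":0.25,"grip":0.8},
    {"x":0.187,"y":-0.045,"z":0.04,"wz":0.33,"grip":0.8},
    {"x":0.234,"y":-0.057,"z":0.05,"wz":0.41,"grip":0.8},
    {"x":0.281,"y":-0.068,"z":0.06,"wz":0.49,"grip":0.8},
    {"x":0.328,"y":-0.079,"z":0.07,"wz":0.58,"grip":0.8},
    {"x":0.374,"y":-0.091,"z":0.08,"wz":0.656,"grip":0.8}
  ]
}}

```text
$.increments[0]: bad value
```

Call:
{"fn": "carry_out", "kwargs": {
  "increments": [
    {"x":0,"grip":0.8},
    {"x":0,"grip":0.8},
    {"x":0,"grip":0.8}
  ]
}}

```text
$.increments[0]: bad value
```

```bash
cat >> h.py <<'E'
from scipy.spatial.transform import Rotation as Ro
def st(target=None,yaw=None):
    o=observe();M=Ro.from_quat(o["tcp_rot"]).as_matrix();p=np.array(o["tool_pos"]);y=np.arctan2(M[1,0],M[0,0])
    print("t",round(o["t"],2),"p",p.round(4),"yaw",round(y,4),"z",M[:,2].round(4),"F",np.round(o["force"],2),"M",np.round(o["moment"],2),"w",round(o["width"],3),"ff",round(o["finger_force"],1),"v",np.abs(o["qvel"]).max().round(4))
    if target is not None: print("tool shift",(M.T@(np.array(target)-p)).round(4),"wz",None if yaw is None else round(-(yaw-y),4), "tilt wxyz",Ro.from_matrix(M.T@np.array([[np.cos(yaw),np.sin(yaw),0],[np.sin(yaw),-np.cos(yaw),0],[0,0,-1]])).as_rotvec().round(4))
    return o
E
python3 - <<'E'
from h import *
st((.5478,-.3896,.005),-.2936)
cv2.imwrite("pics/t1.png",cv2.resize(camera("top")[130:290,330:530,::-1],None,fx=3,fy=3))
E
```

```text
t 0.1 p [ 0.2299 -0.6074  0.2001] yaw 0.3619 z [-6.0e-04  1.4e-03 -1.0e+00] F [-0.67 -0.35  0.31] M [-0.    0.01  0.02] w 1.0 ff 0.0 v 0.002
tool shift [ 0.3745 -0.0908  0.1952] wz 0.6555 tilt wxyz [-1.400e-03  6.000e-04  6.555e-01]
```

View pics/t1.png

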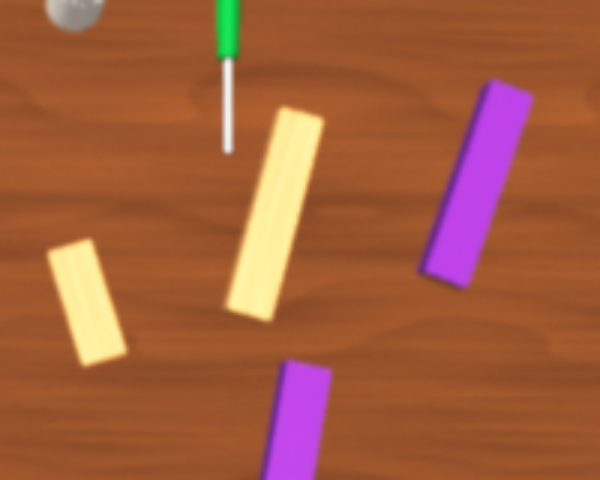

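Both moves were refused, so the picture only shows the rail still in place at (275,215). Probably every row needs all seven fields.

Call:
{"fn": "carry_out", "kwargs": {
  "increments": [
    {"x":0.047,"y":-0.011,"z":0.01,"wx":0,"wy":0,"wz":0.08,"grip":0.8},
    {"x":0.094,"y":-0.023,"z":0.02,"wx":0,"wy":0,"wz":0.16,"grip":0.8},
    {"x":0.14,"y":-0.034,"z":0.03,"wx":0,"wy":0,"wz":0.25,"grip":0.8},
    {"x":0.187,"y":-0.045,"z":0.04,"wx":0,"wy":0,"wz":0.33,"grip":0.8},
    {"x":0.234,"y":-0.057,"z":0.05,"wx":0,"wy":0,"wz":0.41,"grip":0.8},
    {"x":0.281,"y":-0.068,"z":0.06,"wx":0,"wy":0,"wz":0.49,"grip":0.8},
    {"x":0.328,"y":-0.079,"z":0.07,"wx":0,"wy":0,"wz":0.58,"grip":0.8},
    {"x":0.374,"y":-0.091,"z":0.08,"wx":0,"wy":0,"wz":0.656,"grip":0.8}
  ]
}}

```text
t: 0.95
tool_pos: [0.5491, -0.389, 0.1202]
tcp_rot: [0.989, -0.148, -0.0, -0.0]
force: [-0.2, -0.3, -0.6]
width: 0.797
finger_force: 0.0
```

Call:
{"fn": "carry_out", "kwargs": {
  "increments": [
    {"x":0,"y":0,"z":0,"wx":0,"wy":0,"wz":0,"grip":0.8},
    {"x":0,"y":0,"z":0,"wx":0,"wy":0,"wz":0,"grip":0.8},
    {"x":0,"y":0,"z":0,"wx":0,"wy":0,"wz":0,"grip":0.8}
  ]
}}

```text
t: 1.25
tool_pos: [0.5463, -0.3918, 0.1208]
tcp_rot: [0.989, -0.147, -0.0, 0.001]
force: [-0.1, 0.4, 0.3]
width: 0.801
finger_force: 0.0
```

```bash
python3 - <<'E'
from h import *
st((.5478,-.3896,.005),-.2936)
cv2.imwrite("pics/t2.png",cv2.resize(camera("top")[100:300,310:550,::-1],None,fx=3,fy=3))
E
```

```text
t 1.25 p [ 0.5463 -0.3918  0.1208] yaw -0.2954 z [-1.e-03 -9.e-04 -1.e+00] F [-0.12  0.42  0.33] M [-0.01  0.07  0.06] w 0.801 ff 0.0 v 0.0191
tool shift [ 0.0009 -0.0027  0.1158] wz -0.0018 tilt wxyz [ 0.0011  0.0007 -0.0018]
```

View pics/t2.png

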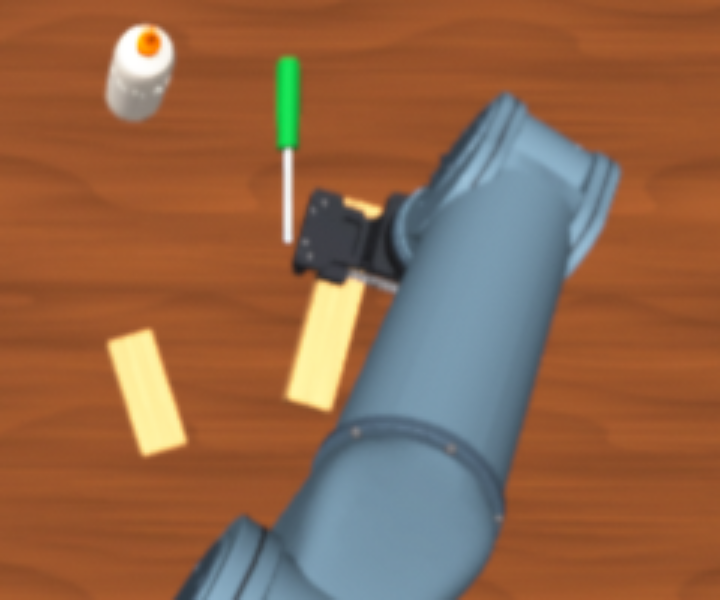

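The gripper is over the rail middle (about (350,240)), just clear of the screwdriver tip at (288,240). I'll descend now.

Call:
{"fn": "carry_out", "kwargs": {
  "increments": [
    {"x":0.001,"y":-0.002,"z":0.03,"wx":0,"wy":0,"wz":0,"grip":0.8},
    {"x":0.001,"y":-0.002,"z":0.06,"wx":0,"wy":0,"wz":0,"grip":0.8},
    {"x":0.001,"y":-0.002,"z":0.085,"wx":0,"wy":0,"wz":0,"grip":0.8},
    {"x":0.001,"y":-0.002,"z":0.1,"wx":0,"wy":0,"wz":0,"grip":0.8},
    {"x":0.001,"y":-0.002,"z":0.105,"wx":0,"wy":0,"wz":0,"grip":0.8},
    {"x":0.001,"y":-0.002,"z":0.11,"wx":0,"wy":0,"wz":0,"grip":0.8},
    {"x":0.001,"y":-0.002,"z":0.11,"wx":0,"wy":0,"wz":0,"grip":0.8},
    {"x":0.001,"y":-0.002,"z":0.11,"wx":0,"wy":0,"wz":0,"grip":0.8}
  ]
}}

```text
t: 2.1
tool_pos: [0.5498, -0.3894, 0.0119]
tcp_rot: [0.989, -0.147, 0.001, 0.0]
force: [-0.2, -0.6, -0.1]
width: 0.801
finger_force: 0.0
```

```bash
python3 - <<'E'
from h import *
st((.5478,-.3896,.005),-.2936)
E
```

```text
t 2.1 p [ 0.5498 -0.3894  0.0119] yaw -0.2943 z [ 0.0015 -0.001  -1.    ] F [-0.15 -0.56 -0.05] M [ 0.02 -0.02 -0.03] w 0.801 ff 0.0 v 0.0039
tool shift [-0.0019  0.0008  0.0069] wz -0.0007 tilt wxyz [ 0.0005 -0.0017 -0.0007]
```

Call:
{"fn": "carry_out", "kwargs": {
  "increments": [
    {"x":-0.001,"y":0,"z":0.004,"wx":0,"wy":0,"wz":0,"grip":0.8},
    {"x":-0.001,"y":0,"z":0.007,"wx":0,"wy":0,"wz":0,"grip":0.8},
    {"x":-0.001,"y":0,"z":0.007,"wx":0,"wy":0,"wz":0,"grip":0.3},
    {"x":-0.001,"y":0,"z":0.007,"wx":0,"wy":0,"wz":0,"grip":0.3},
    {"x":-0.001,"y":0,"z":0.007,"wx":0,"wy":0,"wz":0,"grip":0.3},
    {"x":-0.001,"y":0,"z":0.007,"wx":0,"wy":0,"wz":0,"grip":0.3},
    {"x":-0.001,"y":0,"z":0.007,"wx":0,"wy":0,"wz":0,"grip":0.3},
    {"x":-0.001,"y":0,"z":0.007,"wx":0,"wy":0,"wz":0,"grip":0.3}
  ]
}}

```text
t: 2.9
tool_pos: [0.5483, -0.3885, 0.0039]
tcp_rot: [0.989, -0.147, 0.0, 0.0]
force: [0.4, 0.2, 0.0]
width: 0.304
finger_force: 0.0
```

```bash
python3 - <<'E'
from h import *
st((.5478,-.3896,.005),-.2936)
E
```

```text
t 2.9 p [ 0.5483 -0.3885  0.0039] yaw -0.2942 z [ 1.e-04 -1.e-04 -1.e+00] F [0.4  0.25 0.02] M [0.09 0.03 0.03] w 0.304 ff 0.0 v 0.0017
tool shift [-0.0001  0.0011 -0.0011] wz -0.0006 tilt wxyz [ 0.     -0.0001 -0.0006]
```

```bash
python3 - <<'E'
from h import *
cv2.imwrite("pics/s3.png",np.vstack([cv2.resize(camera(n)[a:a+100,b:b+250,::-1],None,fx=3,fy=3,interpolation=2) for n,a,b in(("scene",220,170),("top",150,330))]))
print(proj("scene",[[.548,-.389,.03],[.548,-.389,.0]]),proj("top",[.548,-.389,.03]))
E
```

```text
[[272.05976971 278.12417369]
 [273.17400554 281.65181975]] [[421.31729347 199.89240288]]
```

View pics/s3.png

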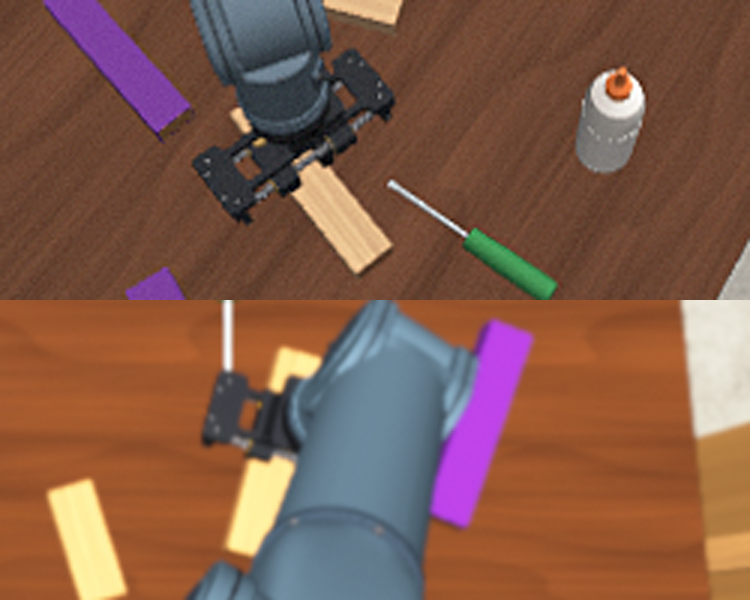

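The scene crop (top half) shows the gripper straddling the rail, with finger carriages near (290,185) and (345,135). The reading stopped at the commanded 0.30 with no pad force, so I'll command it fully shut and check.

Call:
{"fn": "carry_out", "kwargs": {
  "increments": [
    {"x":0,"y":0,"z":0,"wx":0,"wy":0,"wz":0,"grip":0},
    {"x":0,"y":0,"z":0,"wx":0,"wy":0,"wz":0,"grip":0},
    {"x":0,"y":0,"z":0,"wx":0,"wy":0,"wz":0,"grip":0},
    {"x":0,"y":0,"z":0,"wx":0,"wy":0,"wz":0,"grip":0}
  ]
}}

```text
t: 3.4
tool_pos: [0.5482, -0.3885, 0.0038]
tcp_rot: [0.989, -0.147, -0.0, -0.0]
force: [-0.6, 0.2, 0.2]
width: 0.006
finger_force: 0.0
```

```bash
python3 - <<'E'
from h import *
st()
E
```

```text
t 3.4 p [ 0.5482 -0.3885  0.0038] yaw -0.2941 z [-0.  0. -1.] F [-0.61  0.19  0.18] M [ 0.05  0.01 -0.  ] w 0.006 ff 0.0 v 0.0013
```

```bash
python3 - <<'E'
from h import *
a=camera("scene")
cv2.imwrite("pics/s4.png",cv2.resize(a[220:320,220:320,::-1],None,fx=6,fy=6,interpolation=2))
print((proj("scene",place([.5478,-.3896,-.2936,0],[[0,y,z] for y in(-.0225,0,.0225) for z in(.0,.027,.09)]))-[220,220])*6)
E
```

```text
[[282.75951288 396.95796466]
 [275.99868569 378.37218591]
 [259.15752496 331.98524298]
 [318.03838049 370.62183047]
 [312.01357136 351.62542302]
 [297.0128713  304.23645854]
 [352.92421649 344.55941523]
 [347.61895304 325.16395591]
 [334.41610121 276.80282274]]
```

View pics/s4.png

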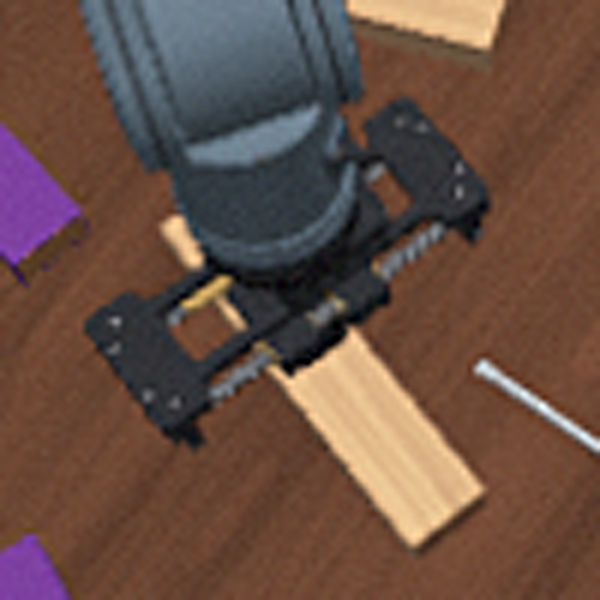

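The fingers have clearly closed: the carriages now sit at about (300,345) and (365,295), yet nothing is between the pads. So the tips must be above the rail and the reported TCP height looks offset. I'll feel downwards for the rail top in small steps to measure it.

Call:
{"fn": "carry_out", "kwargs": {
  "increments": [
    {"x":0,"y":0,"z":0.001,"wx":0,"wy":0,"wz":0,"grip":0},
    {"x":0,"y":0,"z":0.002,"wx":0,"wy":0,"wz":0,"grip":0},
    {"x":0,"y":0,"z":0.003,"wx":0,"wy":0,"wz":0,"grip":0}
  ]
}}

```text
t: 3.75
tool_pos: [0.5482, -0.3885, 0.0007]
tcp_rot: [0.989, -0.147, -0.0, -0.0]
force: [0.2, 0.6, 0.3]
width: 0.006
finger_force: 0.0
```

```bash
python3 - <<'E'
from h import *
st(); print(grip_point_offset)
E
```

```text
t 3.75 p [ 0.5482 -0.3885  0.0007] yaw -0.2942 z [-1.e-04  1.e-04 -1.e+00] F [0.17 0.64 0.3 ] M [0.06 0.05 0.04] w 0.006 ff 0.0 v 0.016
0.0187
```

Call:
{"fn": "carry_out", "kwargs": {
  "increments": [
    {"x":0,"y":0,"z":0.0015,"wx":0,"wy":0,"wz":0,"grip":0},
    {"x":0,"y":0,"z":0.003,"wx":0,"wy":0,"wz":0,"grip":0}
  ]
}}

```text
t: 3.95
tool_pos: [0.5482, -0.3885, -0.0024]
tcp_rot: [0.989, -0.147, -0.0, 0.0]
force: [0.8, -0.5, 0.5]
width: 0.005
finger_force: 0.0
```

Call:
{"fn": "carry_out", "kwargs": {
  "increments": [
    {"x":0,"y":0,"z":0.001,"wx":0,"wy":0,"wz":0,"grip":0},
    {"x":0,"y":0,"z":0.002,"wx":0,"wy":0,"wz":0,"grip":0}
  ]
}}

```text
t: 4.15
tool_pos: [0.5482, -0.3885, -0.0043]
tcp_rot: [0.989, -0.147, -0.0, -0.0]
force: [-0.1, 0.0, 0.3]
width: 0.003
finger_force: 0.0
```

The reported tip height is now below the bench with no contact, so the offset is real. I'll keep feeling down.

Call:
{"fn": "carry_out", "kwargs": {
  "increments": [
    {"x":0,"y":0,"z":0.0015,"wx":0,"wy":0,"wz":0,"grip":0},
    {"x":0,"y":0,"z":0.003,"wx":0,"wy":0,"wz":0,"grip":0}
  ]
}}

```text
t: 4.35
tool_pos: [0.5482, -0.3885, -0.0073]
tcp_rot: [0.989, -0.147, 0.0, 0.0]
force: [0.1, 0.2, -0.7]
width: 0.001
finger_force: 0.0
```

```bash
python3 - <<'E'
from h import *
st()
E
```

```text
t 4.35 p [ 0.5482 -0.3885 -0.0073] yaw -0.2942 z [ 0. -0. -1.] F [ 0.06  0.22 -0.71] M [0.07 0.02 0.03] w 0.001 ff 0.0 v 0.0241
```

```bash
python3 - <<'E'
from h import *
def tri(obs):
    f=lambda P:np.concatenate([proj(n,P)[0]-p for n,p in obs.items()])
    r=least_squares(f,[.5,-.3,.1]);return r.x.round(4),f(r.x).round(1)
print(tri({"scene":np.array([368/3+170,78/3+220]),"top":np.array([227/3+330,108/3+150])}))
# spacing of plates in scene: centers (225,182),(368,78) /3
M=Ro.from_quat(observe()["tcp_rot"]).as_matrix()
for z in(.06,.08,.1,.12,.14,.16,.18):
    c=np.array([.548,-.3885,z]); print(z,[((proj("scene",c+M[:,1]*s*.078)[0]-[170,220])*3).round(0) for s in(-1,0,1)],((proj("top",c-M[:,1]*.078)[0]-[330,150])*3).round(0))
E
```

```text
(array([ 0.5719, -0.3114,  0.1452]), array([-2.1,  0.3, -1.5, -1.5]))
0.06 [array([365., 117.]), array([303., 163.]), array([238., 211.])] [207. 122.]
0.08 [array([364., 109.]), array([301., 155.]), array([235., 204.])] [211. 118.]
0.1 [array([362., 100.]), array([298., 147.]), array([231., 196.])] [215. 114.]
0.12 [array([361.,  92.]), array([296., 139.]), array([227., 189.])] [219. 110.]
0.14 [array([359.,  83.]), array([293., 131.]), array([224., 181.])] [224. 106.]
0.16 [array([358.,  73.]), array([290., 122.]), array([220., 173.])] [229. 101.]
0.18 [array([356.,  64.]), array([287., 113.]), array([216., 165.])] [233.  97.]
```

Call:
{"fn": "carry_out", "kwargs": {
  "increments": [
    {"x":0,"y":0,"z":0.0015,"wx":0,"wy":0,"wz":0,"grip":0},
    {"x":0,"y":0,"z":0.003,"wx":0,"wy":0,"wz":0,"grip":0}
  ]
}}

```text
t: 4.55
tool_pos: [0.5482, -0.3885, -0.0103]
tcp_rot: [0.989, -0.147, -0.0, 0.0]
force: [0.2, -0.8, 1.4]
width: 0.008
finger_force: 0.7
```

Call:
{"fn": "carry_out", "kwargs": {
  "increments": [
    {"x":0,"y":0,"z":0.001,"wx":0,"wy":0,"wz":0,"grip":0},
    {"x":0,"y":0,"z":0.002,"wx":0,"wy":0,"wz":0,"grip":0}
  ]
}}

```text
t: 4.75
tool_pos: [0.5482, -0.3885, -0.0104]
tcp_rot: [0.989, -0.147, -0.0, -0.0]
force: [-7.5, 6.0, 22.8]
width: 0.008
finger_force: 11.2
```

Contact came at reported z = -0.0103 m against a rail top at about 0.0277 m. True tip height is therefore the reported value plus about 0.038 m, and lateral position agrees with the cameras. I'll back up, open, and go down properly.

Call:
{"fn": "carry_out", "kwargs": {
  "increments": [
    {"x":0,"y":0,"z":-0.006,"wx":0,"wy":0,"wz":0,"grip":0},
    {"x":0,"y":0,"z":-0.012,"wx":0,"wy":0,"wz":0,"grip":0.8},
    {"x":0,"y":0,"z":-0.012,"wx":0,"wy":0,"wz":0,"grip":0.8},
    {"x":0,"y":0,"z":-0.012,"wx":0,"wy":0,"wz":0,"grip":0.8},
    {"x":0,"y":0,"z":-0.012,"wx":0,"wy":0,"wz":0,"grip":0.8},
    {"x":0,"y":0,"z":-0.012,"wx":0,"wy":0,"wz":0,"grip":0.8},
    {"x":0,"y":0,"z":-0.012,"wx":0,"wy":0,"wz":0,"grip":0.8},
    {"x":0,"y":0,"z":-0.012,"wx":0,"wy":0,"wz":0,"grip":0.8}
  ]
}}

```text
t: 5.55
tool_pos: [0.5481, -0.3885, -0.0003]
tcp_rot: [0.989, -0.147, -0.0, -0.0]
force: [0.0, 0.4, -0.1]
width: 0.616
finger_force: 0.0
```

Call:
{"fn": "carry_out", "kwargs": {
  "increments": [
    {"x":0,"y":0,"z":0,"wx":0,"wy":0,"wz":0,"grip":0.8}
  ]
}}

```text
t: 5.65
tool_pos: [0.5481, -0.3885, -0.0003]
tcp_rot: [0.989, -0.147, -0.0, -0.0]
force: [0.3, -0.5, 0.4]
width: 0.708
finger_force: 0.0
```

```bash
python3 - <<'E'
from h import *
st((.5478,-.3896,-.034),-.2936)
E
```

```text
t 5.65 p [ 5.481e-01 -3.885e-01 -3.000e-04] yaw -0.2941 z [-2.e-04  0.e+00 -1.e+00] F [ 0.31 -0.51  0.41] M [ 0.06  0.03 -0.07] w 0.708 ff 0.0 v 0.0015
tool shift [0.     0.0012 0.0337] wz -0.0005 tilt wxyz [ 0.      0.0002 -0.0005]
```

Call:
{"fn": "carry_out", "kwargs": {
  "increments": [
    {"x":0,"y":0.001,"z":0,"wx":0,"wy":0,"wz":0,"grip":0.8},
    {"x":0,"y":0.001,"z":0.006,"wx":0,"wy":0,"wz":0,"grip":0.8},
    {"x":0,"y":0.001,"z":0.014,"wx":0,"wy":0,"wz":0,"grip":0.8},
    {"x":0,"y":0.001,"z":0.022,"wx":0,"wy":0,"wz":0,"grip":0.8},
    {"x":0,"y":0.001,"z":0.028,"wx":0,"wy":0,"wz":0,"grip":0.8},
    {"x":0,"y":0.001,"z":0.031,"wx":0,"wy":0,"wz":0,"grip":0.8},
    {"x":0,"y":0.001,"z":0.0325,"wx":0,"wy":0,"wz":0,"grip":0.8}
  ]
}}

```text
t: 6.35
tool_pos: [0.5477, -0.3893, -0.0333]
tcp_rot: [0.989, -0.147, -0.0, -0.0]
force: [0.1, 0.5, -1.1]
width: 0.801
finger_force: 0.0
```

Call:
{"fn": "carry_out", "kwargs": {
  "increments": [
    {"x":0,"y":0,"z":0,"wx":0,"wy":0,"wz":0,"grip":0},
    {"x":0,"y":0,"z":0,"wx":0,"wy":0,"wz":0,"grip":0},
    {"x":0,"y":0,"z":0,"wx":0,"wy":0,"wz":0,"grip":0},
    {"x":0,"y":0,"z":0,"wx":0,"wy":0,"wz":0,"grip":0},
    {"x":0,"y":0,"z":0,"wx":0,"wy":0,"wz":0,"grip":0},
    {"x":0,"y":0,"z":0,"wx":0,"wy":0,"wz":0,"grip":0}
  ]
}}

```text
t: 6.95
tool_pos: [0.5481, -0.3897, -0.0324]
tcp_rot: [0.989, -0.147, 0.0, 0.0]
force: [0.5, -1.0, 2.6]
width: 0.505
finger_force: 30.0
```

```bash
python3 - <<'E'
from h import *
st()
E
```

```text
t 6.95 p [ 0.5481 -0.3897 -0.0324] yaw -0.2942 z [ 4.e-04 -3.e-04 -1.e+00] F [ 0.54 -0.99  2.58] M [0.06 0.05 0.05] w 0.505 ff 30.0 v 0.0026
```

The rail is gripped: width 0.505 (44.5 mm), pad force 30 N. Now I'll lift and carry it to the board.

Call:
{"fn": "carry_out", "kwargs": {
  "increments": [
    {"x":0,"y":0,"z":-0.025,"wx":0,"wy":0,"wz":0,"grip":0},
    {"x":0,"y":0,"z":-0.06,"wx":0,"wy":0,"wz":0,"grip":0},
    {"x":-0.009,"y":-0.025,"z":-0.082,"wx":0,"wy":0,"wz":-0.026,"grip":0},
    {"x":-0.024,"y":-0.065,"z":-0.082,"wx":0,"wy":0,"wz":-0.068,"grip":0},
    {"x":-0.039,"y":-0.105,"z":-0.082,"wx":0,"wy":0,"wz":-0.11,"grip":0},
    {"x":-0.054,"y":-0.145,"z":-0.082,"wx":0,"wy":0,"wz":-0.15,"grip":0},
    {"x":-0.068,"y":-0.185,"z":-0.082,"wx":0,"wy":0,"wz":-0.19,"grip":0},
    {"x":-0.083,"y":-0.225,"z":-0.082,"wx":0,"wy":0,"wz":-0.235,"grip":0}
  ]
}}

```text
t: 7.75
tool_pos: [0.5333, -0.1483, 0.0493]
tcp_rot: [1.0, -0.029, -0.0, -0.0]
force: [0.4, 0.6, -1.7]
width: 0.508
finger_force: 30.0
```

```bash
python3 - <<'E'
from h import *
st((.5158,.1420,.05),.2255)
E
```

```text
t 7.75 p [ 0.5333 -0.1483  0.0493] yaw -0.0575 z [ 0.e+00  1.e-04 -1.e+00] F [ 0.4   0.59 -1.73] M [ 0.1  -0.01  0.03] w 0.508 ff 30.0 v 0.645
tool shift [-0.0342 -0.2888 -0.0007] wz -0.283 tilt wxyz [-1.00e-04 -0.00e+00 -2.83e-01]
```

Call:
{"fn": "carry_out", "kwargs": {
  "increments": [
    {"x":-0.005,"y":-0.041,"z":0,"wx":0,"wy":0,"wz":-0.04,"grip":0},
    {"x":-0.01,"y":-0.083,"z":0,"wx":0,"wy":0,"wz":-0.08,"grip":0},
    {"x":-0.015,"y":-0.124,"z":0,"wx":0,"wy":0,"wz":-0.12,"grip":0},
    {"x":-0.02,"y":-0.165,"z":0,"wx":0,"wy":0,"wz":-0.16,"grip":0},
    {"x":-0.025,"y":-0.207,"z":0,"wx":0,"wy":0,"wz":-0.2,"grip":0},
    {"x":-0.029,"y":-0.248,"z":0,"wx":0,"wy":0,"wz":-0.24,"grip":0},
    {"x":-0.034,"y":-0.28,"z":0,"wx":0,"wy":0,"wz":-0.275,"grip":0},
    {"x":-0.034,"y":-0.289,"z":0,"wx":0,"wy":0,"wz":-0.283,"grip":0}
  ]
}}

```text
t: 8.55
tool_pos: [0.5158, 0.1456, 0.0493]
tcp_rot: [0.993, 0.115, -0.0, -0.001]
force: [-0.2, 0.2, -0.9]
width: 0.507
finger_force: 30.0
```

Call:
{"fn": "carry_out", "kwargs": {
  "increments": [
    {"x":0,"y":0,"z":0.01,"wx":0,"wy":0,"wz":0,"grip":0},
    {"x":0,"y":0,"z":0.03,"wx":0,"wy":0,"wz":0,"grip":0},
    {"x":0,"y":0,"z":0.045,"wx":0,"wy":0,"wz":0,"grip":0},
    {"x":0,"y":0,"z":0.05,"wx":0,"wy":0,"wz":0,"grip":0},
    {"x":0,"y":0,"z":0.05,"wx":0,"wy":0,"wz":0,"grip":0},
    {"x":0,"y":0,"z":0.05,"wx":0,"wy":0,"wz":0,"grip":0}
  ]
}}

```text
t: 9.15
tool_pos: [0.5172, 0.1399, -0.0005]
tcp_rot: [0.994, 0.111, 0.0, 0.0]
force: [0.9, 0.9, -1.6]
width: 0.508
finger_force: 30.0
```

```bash
python3 - <<'E'
from h import *
st((.5158,.1420,-.0144),.2255)
im=camera("top");sc=camera("scene")
cv2.imwrite("pics/p5.png",np.hstack([cv2.resize(im[130:260,170:270,::-1],None,fx=4,fy=4,interpolation=2),cv2.resize(sc[115:245,340:440,::-1],None,fx=4,fy=4,interpolation=2)]))
np.save("t5.npy",im)
E
```

```text
t 9.15 p [ 5.172e-01  1.399e-01 -5.000e-04] yaw 0.223 z [ 3.e-04 -2.e-04 -1.e+00] F [ 0.85  0.86 -1.61] M [0.02 0.03 0.02] w 0.508 ff 30.0 v 0.0131
tool shift [-0.0009 -0.0023  0.0139] wz -0.0025 tilt wxyz [ 0.0002 -0.0002 -0.0025]
```

View pics/p5.png

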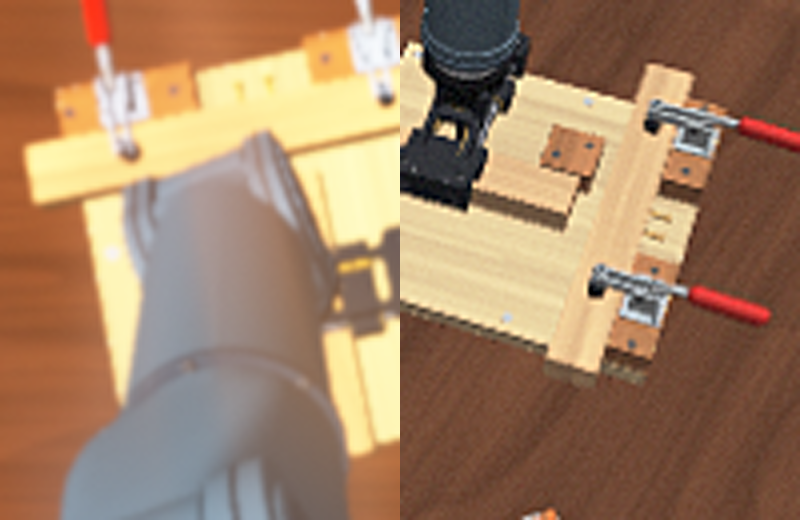

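The rail hangs over the board, its end about 25 mm short of the stile (right crop, end at (570,205)) and clear of the block at (572,150). I'll lower it to about 1 mm above the board, then feel sideways for the block.

Call:
{"fn": "carry_out", "kwargs": {
  "increments": [
    {"x":0,"y":-0.002,"z":0.006,"wx":0,"wy":0,"wz":-0.0025,"grip":0},
    {"x":0,"y":-0.002,"z":0.011,"wx":0,"wy":0,"wz":-0.0025,"grip":0},
    {"x":0,"y":-0.004,"z":0.0125,"wx":0,"wy":0,"wz":-0.0025,"grip":0},
    {"x":0,"y":-0.007,"z":0.0125,"wx":0,"wy":0,"wz":-0.0025,"grip":0},
    {"x":0,"y":-0.009,"z":0.0125,"wx":0,"wy":0,"wz":-0.0025,"grip":0}
  ]
}}

```text
t: 9.75
tool_pos: [0.5148, 0.1497, -0.0132]
tcp_rot: [0.994, 0.113, -0.0, -0.0]
force: [0.5, 0.9, -0.7]
width: 0.51
finger_force: 30.0
```

Call:
{"fn": "carry_out", "kwargs": {
  "increments": [
    {"x":0,"y":-0.001,"z":0,"wx":0,"wy":0,"wz":0,"grip":0},
    {"x":0,"y":-0.002,"z":0,"wx":0,"wy":0,"wz":0,"grip":0},
    {"x":0,"y":-0.002,"z":0,"wx":0,"wy":0,"wz":0,"grip":0}
  ]
}}

```text
t: 10.05
tool_pos: [0.5145, 0.1513, -0.0131]
tcp_rot: [0.994, 0.113, 0.0, -0.0]
force: [-1.0, -1.1, -1.5]
width: 0.512
finger_force: 30.0
```

```bash
cat >> h.py <<'E'
def jig():
    o=st();c,s=np.cos(.2255),np.sin(.2255);J=np.array([[c,s],[-s,c]])
    print("jig xy mm",(J@(np.array(o["tool_pos"])[:2]-[.5716,.1671])*1e3).round(1),"F jig",(J@np.array(o["force"])[:2]).round(1),"Mz",round(o["moment"][2],3))
E
python3 - <<'E'
from h import *
jig()
E
```

```text
t 10.05 p [ 0.5145  0.1513 -0.0131] yaw 0.2265 z [ 2.e-04  1.e-04 -1.e+00] F [-0.97 -1.08 -1.47] M [-0.01  0.03 -0.02] w 0.512 ff 30.0 v 0.0049
jig xy mm [-59.2  -2.6] F jig [-1.2 -0.8] Mz -0.022
```

Call:
{"fn": "carry_out", "kwargs": {
  "increments": [
    {"x":0,"y":-0.001,"z":0,"wx":0,"wy":0,"wz":0,"grip":0},
    {"x":0,"y":-0.002,"z":0,"wx":0,"wy":0,"wz":0,"grip":0},
    {"x":0,"y":-0.002,"z":0,"wx":0,"wy":0,"wz":0,"grip":0}
  ]
}}

```text
t: 10.35
tool_pos: [0.514, 0.1533, -0.0132]
tcp_rot: [0.994, 0.113, 0.0, -0.0]
force: [0.1, -0.0, -0.6]
width: 0.512
finger_force: 30.0
```

```bash
python3 - <<'E'
from h import *
jig()
E
```

```text
t 10.35 p [ 0.514   0.1533 -0.0132] yaw 0.2265 z [ 0.e+00  1.e-04 -1.e+00] F [ 0.09 -0.03 -0.57] M [-0.02 -0.06 -0.01] w 0.512 ff 30.0 v 0.0028
jig xy mm [-59.2  -0.6] F jig [ 0.1 -0.1] Mz -0.006
```

Call:
{"fn": "carry_out", "kwargs": {
  "increments": [
    {"x":0,"y":-0.0005,"z":0,"wx":0,"wy":0,"wz":0,"grip":0},
    {"x":0,"y":-0.001,"z":0,"wx":0,"wy":0,"wz":0,"grip":0},
    {"x":0,"y":-0.001,"z":0,"wx":0,"wy":0,"wz":0,"grip":0}
  ]
}}

```text
t: 10.65
tool_pos: [0.5137, 0.1542, -0.0132]
tcp_rot: [0.994, 0.113, -0.0, -0.0]
force: [-0.3, -0.2, -2.0]
width: 0.506
finger_force: 30.0
```

Call:
{"fn": "carry_out", "kwargs": {
  "increments": [
    {"x":0,"y":-0.0005,"z":0,"wx":0,"wy":0,"wz":0,"grip":0},
    {"x":0,"y":-0.001,"z":0,"wx":0,"wy":0,"wz":0,"grip":0},
    {"x":0,"y":-0.001,"z":0,"wx":0,"wy":0,"wz":0,"grip":0}
  ]
}}

```text
t: 10.95
tool_pos: [0.5135, 0.1548, -0.0132]
tcp_rot: [0.994, 0.113, -0.0, 0.0]
force: [0.7, -1.2, -1.3]
width: 0.51
finger_force: 30.0
```

```bash
python3 - <<'E'
from h import *
jig()
E
```

```text
t 10.95 p [ 0.5135  0.1548 -0.0132] yaw 0.226 z [-1.e-04 -3.e-04 -1.e+00] F [ 0.69 -1.21 -1.29] M [-0.13  0.04 -0.08] w 0.51 ff 30.0 v 0.0029
jig xy mm [-59.3   1. ] F jig [ 0.4 -1.3] Mz -0.075
```

Light contact with the block shows as -1.3 N and a yaw moment. Next is lowering onto the board.

Call:
{"fn": "carry_out", "kwargs": {
  "increments": [
    {"x":0,"y":0,"z":0.0006,"wx":0,"wy":0,"wz":0,"grip":0},
    {"x":0,"y":0,"z":0.0012,"wx":0,"wy":0,"wz":0,"grip":0},
    {"x":0,"y":0,"z":0.0012,"wx":0,"wy":0,"wz":0,"grip":0}
  ]
}}

```text
t: 11.25
tool_pos: [0.5137, 0.1549, -0.0144]
tcp_rot: [0.994, 0.113, 0.0, 0.0]
force: [-0.3, -1.3, -1.4]
width: 0.506
finger_force: 30.0
```

```bash
python3 - <<'E'
from h import *
jig()
E
```

```text
t 11.25 p [ 0.5137  0.1549 -0.0144] yaw 0.226 z [ 1.e-04 -1.e-04 -1.e+00] F [-0.35 -1.27 -1.36] M [-0.2  -0.13 -0.16] w 0.506 ff 30.0 v 0.002
jig xy mm [-59.2   1.1] F jig [-0.6 -1.2] Mz -0.157
```

Call:
{"fn": "carry_out", "kwargs": {
  "increments": [
    {"x":0.004,"y":0,"z":0,"wx":0,"wy":0,"wz":0,"grip":0},
    {"x":0.009,"y":0,"z":0,"wx":0,"wy":0,"wz":0,"grip":0},
    {"x":0.014,"y":0,"z":0,"wx":0,"wy":0,"wz":0,"grip":0},
    {"x":0.017,"y":0,"z":0,"wx":0,"wy":0,"wz":0,"grip":0},
    {"x":0.019,"y":0,"z":0,"wx":0,"wy":0,"wz":0,"grip":0},
    {"x":0.019,"y":0,"z":0,"wx":0,"wy":0,"wz":0,"grip":0}
  ]
}}

```text
t: 11.85
tool_pos: [0.5321, 0.1592, -0.0145]
tcp_rot: [0.994, 0.113, -0.0, 0.0]
force: [-1.0, -1.5, 0.5]
width: 0.511
finger_force: 30.0
```

Call:
{"fn": "carry_out", "kwargs": {
  "increments": [
    {"x":0,"y":0,"z":0.0005,"wx":0,"wy":0,"wz":0,"grip":0},
    {"x":0,"y":0,"z":0.001,"wx":0,"wy":0,"wz":0,"grip":0},
    {"x":0,"y":0,"z":0.001,"wx":0,"wy":0,"wz":0,"grip":0}
  ]
}}

```text
t: 12.15
tool_pos: [0.5321, 0.1592, -0.0145]
tcp_rot: [0.994, 0.113, -0.0, 0.0]
force: [-4.7, -2.4, 11.9]
width: 0.506
finger_force: 30.0
```

```bash
python3 - <<'E'
from h import *
jig()
E
```

```text
t 12.15 p [ 0.5321  0.1592 -0.0145] yaw 0.2262 z [-0.e+00 -3.e-04 -1.e+00] F [-4.71 -2.39 11.91] M [-0.67  1.02 -0.11] w 0.506 ff 30.0 v 0.001
jig xy mm [-40.2   1.1] F jig [-5.1 -1.3] Mz -0.107
```

Board contact is at reported z = -0.0145. I'll ease the down-push to almost nothing and advance to the stile.

Call:
{"fn": "carry_out", "kwargs": {
  "increments": [
    {"x":0,"y":0,"z":-0.0009,"wx":0,"wy":0,"wz":0,"grip":0},
    {"x":0.0015,"y":0,"z":-0.0009,"wx":0,"wy":0,"wz":0,"grip":0},
    {"x":0.003,"y":0,"z":-0.0009,"wx":0,"wy":0,"wz":0,"grip":0},
    {"x":0.003,"y":0,"z":-0.0009,"wx":0,"wy":0,"wz":0,"grip":0}
  ]
}}

```text
t: 12.55
tool_pos: [0.5328, 0.1593, -0.0145]
tcp_rot: [0.994, 0.113, -0.002, 0.001]
force: [-8.8, -3.5, 10.7]
width: 0.511
finger_force: 30.0
```

```bash
python3 - <<'E'
from h import *
jig()
E
```

```text
t 12.55 p [ 0.5328  0.1593 -0.0145] yaw 0.2263 z [-0.0044 -0.0016 -1.    ] F [-8.8  -3.49 10.7 ] M [-0.78  1.68 -0.13] w 0.511 ff 30.0 v 0.0047
jig xy mm [-39.6   1.1] F jig [-9.4 -1.4] Mz -0.128
```

Call:
{"fn": "carry_out", "kwargs": {
  "increments": [
    {"x":0,"y":0,"z":-0.0008,"wx":0,"wy":0,"wz":0,"grip":0},
    {"x":0,"y":0,"z":-0.0008,"wx":0,"wy":0,"wz":0,"grip":0}
  ]
}}

```text
t: 12.75
tool_pos: [0.5352, 0.1599, -0.0139]
tcp_rot: [0.994, 0.113, 0.0, 0.0]
force: [-1.7, -1.5, -2.0]
width: 0.506
finger_force: 30.0
```

```bash
python3 - <<'E'
from h import *
jig()
E
```

```text
t 12.75 p [ 0.5352  0.1599 -0.0139] yaw 0.2262 z [ 4.e-04 -0.e+00 -1.e+00] F [-1.7  -1.45 -2.  ] M [-0.38  0.16 -0.15] w 0.506 ff 30.0 v 0.0036
jig xy mm [-37.1   1.1] F jig [-2. -1.] Mz -0.15
```

That was friction. The rail is now free and just off the board at x = -37, so I'll touch the stile here, then settle it.

Call:
{"fn": "carry_out", "kwargs": {
  "increments": [
    {"x":0.001,"y":0,"z":0.0003,"wx":0,"wy":0,"wz":0,"grip":0},
    {"x":0.0015,"y":0,"z":0.0005,"wx":0,"wy":0,"wz":0,"grip":0},
    {"x":0.0015,"y":0,"z":0.0005,"wx":0,"wy":0,"wz":0,"grip":0}
  ]
}}

```text
t: 13.05
tool_pos: [0.5366, 0.1602, -0.0143]
tcp_rot: [0.994, 0.113, 0.0, 0.0]
force: [-1.1, -1.7, -1.6]
width: 0.505
finger_force: 30.0
```

```bash
python3 - <<'E'
from h import *
jig()
E
```

```text
t 13.05 p [ 0.5366  0.1602 -0.0143] yaw 0.2262 z [ 1.e-04 -1.e-04 -1.e+00] F [-1.14 -1.65 -1.58] M [-0.48  0.16 -0.1 ] w 0.505 ff 30.0 v 0.0035
jig xy mm [-35.6   1.1] F jig [-1.5 -1.4] Mz -0.102
```

Call:
{"fn": "carry_out", "kwargs": {
  "increments": [
    {"x":0.0005,"y":0,"z":0,"wx":0,"wy":0,"wz":0,"grip":0},
    {"x":0.001,"y":0,"z":0,"wx":0,"wy":0,"wz":0,"grip":0},
    {"x":0.001,"y":0,"z":0,"wx":0,"wy":0,"wz":0,"grip":0}
  ]
}}

```text
t: 13.35
tool_pos: [0.5369, 0.1603, -0.0144]
tcp_rot: [0.994, 0.113, -0.001, 0.0]
force: [-2.2, -2.3, 0.1]
width: 0.509
finger_force: 30.0
```

Call:
{"fn": "carry_out", "kwargs": {
  "increments": [
    {"x":0.0005,"y":0,"z":0,"wx":0,"wy":0,"wz":0,"grip":0},
    {"x":0.001,"y":0,"z":0,"wx":0,"wy":0,"wz":0,"grip":0},
    {"x":0.001,"y":0,"z":0,"wx":0,"wy":0,"wz":0,"grip":0}
  ]
}}

```text
t: 13.65
tool_pos: [0.5368, 0.1603, -0.0144]
tcp_rot: [0.994, 0.113, -0.002, 0.0]
force: [-5.9, -4.0, 3.9]
width: 0.505
finger_force: 30.0
```

```bash
python3 - <<'E'
from h import *
jig()
E
```

```text
t 13.65 p [ 0.5368  0.1603 -0.0144] yaw 0.2263 z [-0.003  -0.0011 -1.    ] F [-5.94 -3.98  3.87] M [-0.78  1.22 -0.21] w 0.505 ff 30.0 v 0.0013
jig xy mm [-35.5   1.1] F jig [-6.7 -2.6] Mz -0.206
```

The rail has reached the stile: it stopped at x = -35.5 and the force is rising. I'll trim the down-force and raise the push.

Call:
{"fn": "carry_out", "kwargs": {
  "increments": [
    {"x":0.0005,"y":0,"z":-0.0003,"wx":0,"wy":0,"wz":0,"grip":0},
    {"x":0.001,"y":0,"z":-0.0004,"wx":0,"wy":0,"wz":0,"grip":0},
    {"x":0.001,"y":0,"z":-0.0004,"wx":0,"wy":0,"wz":0,"grip":0}
  ]
}}

```text
t: 13.95
tool_pos: [0.5367, 0.1602, -0.0144]
tcp_rot: [0.994, 0.113, -0.002, 0.001]
force: [-8.0, -4.3, 2.8]
width: 0.505
finger_force: 30.0
```

```bash
python3 - <<'E'
from h import *
jig()
im=camera("top");sc=camera("scene")
cv2.imwrite("pics/p6.png",np.hstack([cv2.resize(im[130:250,200:280,::-1],None,fx=5,fy=5,interpolation=2),cv2.resize(sc[120:240,345:425,::-1],None,fx=5,fy=5,interpolation=2)]))
E
```

```text
t 13.95 p [ 0.5367  0.1602 -0.0144] yaw 0.2264 z [-0.0048 -0.0016 -1.    ] F [-7.98 -4.29  2.84] M [-0.81  1.46 -0.17] w 0.505 ff 30.0 v 0.0011
jig xy mm [-35.5   1.1] F jig [-8.7 -2.4] Mz -0.171
```

View pics/p6.png

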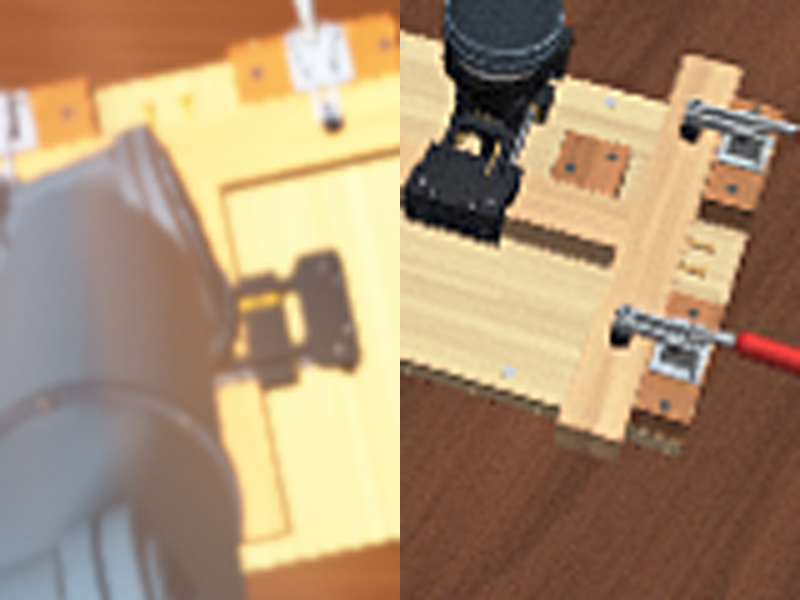

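The rail is seated: in the right crop its end meets the stile at (620,250) and its side lies along the block at (590,165), and the stile and clamps haven't moved. The push has tilted the tool by about 5 mrad, so I'll level it and finish the push.

Call:
{"fn": "carry_out", "kwargs": {
  "increments": [
    {"x":0.0005,"y":0,"z":0,"wx":0,"wy":0.003,"wz":0,"grip":0},
    {"x":0.001,"y":0,"z":-0.0001,"wx":0,"wy":0.006,"wz":0,"grip":0},
    {"x":0.001,"y":0,"z":-0.0001,"wx":0,"wy":0.006,"wz":0,"grip":0}
  ]
}}

```text
t: 14.35
tool_pos: [0.537, 0.1603, -0.0144]
tcp_rot: [0.994, 0.113, -0.0, 0.0]
force: [-8.4, -4.7, 4.1]
width: 0.506
finger_force: 30.0
```

```bash
python3 - <<'E'
from h import *
jig()
E
```

```text
t 14.35 p [ 0.537   0.1603 -0.0144] yaw 0.2264 z [-1.e-04 -6.e-04 -1.e+00] F [-8.37 -4.72  4.14] M [-0.8   1.87 -0.17] w 0.506 ff 30.0 v 0.0036
jig xy mm [-35.3   1.2] F jig [-9.2 -2.7] Mz -0.168
```

Call:
{"fn": "carry_out", "kwargs": {
  "increments": [
    {"x":0.0005,"y":0,"z":-0.0004,"wx":0,"wy":0,"wz":0,"grip":0},
    {"x":0.001,"y":0,"z":-0.0005,"wx":0,"wy":0.001,"wz":0,"grip":0},
    {"x":0.001,"y":0,"z":-0.0005,"wx":0,"wy":0.002,"wz":0,"grip":0},
    {"x":0.001,"y":0,"z":-0.0005,"wx":0,"wy":0.002,"wz":0,"grip":0}
  ]
}}

```text
t: 14.75
tool_pos: [0.537, 0.1603, -0.0143]
tcp_rot: [0.994, 0.113, 0.0, 0.0]
force: [-9.4, -3.2, 2.2]
width: 0.504
finger_force: 30.0
```

```bash
python3 - <<'E'
from h import *
jig()
E
```

```text
t 14.75 p [ 0.537   0.1603 -0.0143] yaw 0.2265 z [ 1.e-04 -7.e-04 -1.e+00] F [-9.36 -3.21  2.18] M [-0.79  2.   -0.25] w 0.504 ff 30.0 v 0.0013
jig xy mm [-35.2   1.1] F jig [-9.8 -1. ] Mz -0.247
```

Call:
{"fn": "carry_out", "kwargs": {
  "increments": [
    {"x":0.0004,"y":0,"z":-0.0001,"wx":0,"wy":0,"wz":0,"grip":0},
    {"x":0.0004,"y":0,"z":-0.0001,"wx":0,"wy":0,"wz":0,"grip":0},
    {"x":0.0004,"y":0,"z":-0.0001,"wx":0,"wy":0,"wz":0,"grip":0}
  ]
}}

```text
t: 15.05
tool_pos: [0.537, 0.1603, -0.0143]
tcp_rot: [0.994, 0.113, -0.0, 0.0]
force: [-10.3, -4.4, 1.9]
width: 0.506
finger_force: 30.0
```

```bash
python3 - <<'E'
from h import *
jig(); camera("top"); jig(); camera("top"); jig()
E
```

```text
t 15.05 p [ 0.537   0.1603 -0.0143] yaw 0.2264 z [-7.e-04 -9.e-04 -1.e+00] F [-10.32  -4.4    1.88] M [-0.87  2.16 -0.17] w 0.506 ff 30.0 v 0.0025
jig xy mm [-35.3   1.1] F jig [-11.  -2.] Mz -0.169
t 15.1 p [ 0.537   0.1603 -0.0143] yaw 0.2264 z [-7.e-04 -1.e-03 -1.e+00] F [-10.24  -4.44   3.08] M [-0.89  2.19 -0.2 ] w 0.51 ff 30.0 v 0.0017
jig xy mm [-35.3   1.1] F jig [-11.  -2.] Mz -0.196
t 15.15 p [ 0.537   0.1603 -0.0144] yaw 0.2265 z [-7.e-04 -1.e-03 -1.e+00] F [-10.22  -4.     2.87] M [-0.84  2.16 -0.2 ] w 0.513 ff 30.0 v 0.0011
jig xy mm [-35.3   1.1] F jig [-10.9  -1.6] Mz -0.2
```

The push is steady at about 11 N along the rail, the tool is level, and the side rests lightly on the block. Handing in.

```bash
python3 -c "
from bench import *
print(job_done())"
```

```text
the job is handed in; nothing more can be done
None
```

The rail lies flat on the board against the block and butted to the stile, still gripped and pressed at about 11 N at the wrist (a little less at the stile because of friction); the job is handed in at about 15 s of the 48 s, no verdict was returned, and I saw nothing else on the bench disturbed.

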